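Put the mixed-up espresso cups back on their own saucers

ROBOT

A 6-joint arm with a two-finger parallel gripper is mounted at the origin on the work surface. World frame = base frame: x ahead of the robot, y to its left, z up, the work surface at z = 0. Lengths are in m, angles in rad, forces in N, time in s.
With the tool pointing down it reaches from about 0.325 to 0.9 m from the base axis. Payload 6.1 kg.
Tool frame: the origin (TCP) lies midway between the tips of the shut fingers; the grasp point (between the pads) lies bot.grasp_offset behind it (bot.grasp_offset is the distance from the TCP to the grasp point, in m); z points along the fingers, y is the line along which they close (so a half turn about z gives the same grasp; the last joint's range is limited). The gripper opens to 87 mm and grips with 3 to 60 N. Pads are 19 mm wide; open, the fingers measure 117 mm over their backs; the gripper's body (75 mm by 190 mm) begins 51 mm behind the grasp point.
Start: joints at [1.138, 0.22, 1.526, -0, 1.395, -0.126], TCP at [0.189, 0.596, 0.223] pointing down, gripper open.
Joint ranges: [-2.98, 2.98], [-0.91, 2.08], [0.09, 2.57], [-1.24, 4.39], [0.2, 2.65], [-2.68, 2.68]. Speed limits (rad/s): [2.57, 2.57, 3.01, 3.14, 3.14, 3.14].

INTERFACE

Orientations are given as a unit quaternion [x, y, z, w].
In Python, from plant import bot gives the robot as it stands.
- The arm moves only by the tool send_rows, never from a script. Its arguments are lists of equal length, an entry for each row: "offset": the shift along the tool's x, y, z as a fraction of full scale, a list of three; "twist": the turn, a rotation vector about the tool's x, y, z as a fraction of full scale, a list of three; "grip": the opening in per cent of the stroke, from 0 (shut) to 100 (fully open). In form: {"offset": [[x, y, z], ...], "twist": [[wx, wy, wz], ...], "grip": [grip, ...]}. A call has 1 to 20 rows; each row is the pose to reach, as a shift and turn from the pose commanded when the call began, along the tool's axes at that moment, turning the shorter way round; what a row does not reach only later rows make up. Full scale, the value 1, is 600 mm for a shift and 180 degrees for a turn. A row lasts 1/12 s, in which the tool goes at most 41.7 mm and 7.16 degrees, less where a joint would pass 70% of its speed; a pose out of reach is approached as far as the arm can. A call with a number of a shift or a turn outside -1 to 1 is refused whole. A call with a gripper value outside its range is refused whole. The fingers move at their own pace and stop on an object; "newtons" is the grip in N (left out, the last holds). Time passes only in rows, so rows that repeat a pose let the fingers close. It gives the time, the measured TCP pose, the force, the opening and the grip force at its end, in the units of the state.
- bot.get_state(): the state, without advancing time (a new reading comes with each control period).
- bot.camera(name): name is "scene" or "top" or "wrist"; returns a dict with "frame" (400x640x3 uint8, red, green, blue), "z_map" (400x640 float32, m along the optical axis (not along the pixel's ray), 0 where there is no reading), "mtx" (3x3 intrinsics, pixels), "k1" (the pictures are not rectified: a ray, as slopes to the right and down, at radius r is drawn at 1 + k1 r^2 times it, then the intrinsics apply), "R" (3x3) and "t" (3): a world point X has camera coordinates R X + t. Camera axes: x right, y down, z forward; pixel columns grow to the right and rows downward; lengths in m; the calibration is good to about 2 mm. A picture is of the moment at which its call begins.
- bot.sign_off(): hands the job in; it is judged then, once.
The state is a dict: "time": time; "joint_pos": joint angles; "joint_vel": joint speeds; "tau": joint torques, N m; "ee_pos": TCP position; "eef_rot": TCP orientation; "contact_force": force on the tool from outside, world axes, zero at the start; "wrist_torque": the same for the moment, N m; "width": opening from 0.0 (shut) to 1.0 (fully open); "finger_force": force on a finger pad.
Only numpy, scipy, OpenCV 4.12 (cv2) and the standard library are available. Lean on these libraries where they do the work, as an engineer would, in place of code of your own. Each camera call takes 0.05 s, during which the arm holds its last target. There are 200 camera calls.

TASK

The three espresso cups have been set on each other's saucers: move them so that every cup stands upright in the middle of the saucer of its own colour. Use the black rubber bar mat as the spare spot to stand a cup on in between, never the bare counter, and lower each cup all the way down before letting go, so that none is dropped. Leave the saucers, the sugar jar, the milk jug and the tamper where they are.

Things in the scene. Friction and masses are not known exactly. Their poses are not given: they have to be found in the camera images.
- cup_white: Empty white espresso cup, loose, about 0.15 kg, upright on another colour's saucer at the start: 56 mm tall, 62 mm across the rim, 60 mm at 22 mm up (almost straight between), foot 42 mm across. Origin: centre of its underside, z up. A loop handle 8 mm thick sticks out along its own +y to 54 mm from the centre, 18 to 50 mm up; across its own x the outside is free to grip.
- cup_blue: Empty blue espresso cup, loose, about 0.15 kg, upright on another colour's saucer at the start: 56 mm tall, 62 mm across the rim, 60 mm at 22 mm up (almost straight between), foot 42 mm across. Origin: centre of its underside, z up. A loop handle 8 mm thick sticks out along its own +y to 54 mm from the centre, 18 to 50 mm up; across its own x the outside is free to grip.
- cup_terracotta: Empty terracotta (orange-brown) espresso cup, loose, about 0.15 kg, upright on another colour's saucer at the start: 56 mm tall, 62 mm across the rim, 60 mm at 22 mm up (almost straight between), foot 42 mm across. Origin: centre of its underside, z up. A loop handle 8 mm thick sticks out along its own +y to 54 mm from the centre, 18 to 50 mm up; across its own x the outside is free to grip.
- saucer_white: White saucer, loose, 0.18 kg: 118 mm across, rim 15 mm high; flat floor 6 mm above its underside and about 74 mm across, then a rising rim. A cup's foot stands on the flat floor. Origin: centre of the underside, on the counter (z = 0); z up. It is to stay where it is.
- saucer_blue: Blue saucer, loose, 0.18 kg: 118 mm across, rim 15 mm high; flat floor 6 mm above its underside and about 74 mm across, then a rising rim. A cup's foot stands on the flat floor. Origin: centre of the underside, on the counter (z = 0); z up. It is to stay where it is.
- saucer_terracotta: Terracotta (orange-brown) saucer, loose, 0.18 kg: 118 mm across, rim 15 mm high; flat floor 6 mm above its underside and about 74 mm across, then a rising rim. A cup's foot stands on the flat floor. Origin: centre of the underside, on the counter (z = 0); z up. It is to stay where it is.
- bar_mat: Black rubber bar mat, fixed, 140 x 140 mm and 6 mm thick (its top is level with the saucers' floors), empty at the start: the spare spot. Origin: centre of the underside, on the counter; x and y along its sides, z up.
- sugar_jar: Bystander: small green glass jar with a steel lid, loose, 60 mm across, 60 mm tall, among the saucers. Origin: centre of the underside.
- milk_jug: Bystander: stainless steel milk jug, loose, 86 mm across and 98 mm tall, handle along its own +x to 74 mm from the centre; to the robot's left of the saucers. Origin: centre of the underside.
- tamper: Bystander: coffee tamper standing on its steel foot, loose, 58 mm across, dark wooden grip on top, 86 mm tall; to the robot's right of the saucers. Origin: centre of the underside.

How it is judged:
On the way:
1. one of the cups stands upright on the bar mat, let go (((horizontal distance between cup_white and bar_mat below 0.06 m and z of cup_white in the frame of bar_mat below 0.01 m and angle between cup_white's own z axis and vertical below 0.1 rad and contact force between cup_white and the fingers below 0.1 N) or (horizontal distance between cup_blue and bar_mat below 0.06 m and z of cup_blue in the frame of bar_mat below 0.01 m and angle between cup_blue's own z axis and vertical below 0.1 rad and contact force between cup_blue and the fingers below 0.1 N) or (horizontal distance between cup_terracotta and bar_mat below 0.06 m and z of cup_terracotta in the frame of bar_mat below 0.01 m and angle between cup_terracotta's own z axis and vertical below 0.1 rad and contact force between cup_terracotta and the fingers below 0.1 N))), for 0.2 s.
At the end, for the whole second after the job is handed in: Each cup stands upright (within 0.1 rad) on the floor of the saucer of its own colour, its centre within 12 mm of the saucer's centre, released and at rest (horizontal distance between cup_white and saucer_white below 0.012 m and z of cup_white in the frame of saucer_white between 0.003 and 0.009 m and angle between each of cup_white, cup_blue, cup_terracotta's own z axis and vertical below 0.1 rad and linear speed of each of cup_white, saucer_white, cup_blue, saucer_blue, cup_terracotta, saucer_terracotta below 0.01 m/s and horizontal distance between cup_blue and saucer_blue below 0.012 m and z of cup_blue in the frame of saucer_blue between 0.003 and 0.009 m and horizontal distance between cup_terracotta and saucer_terracotta below 0.012 m and z of cup_terracotta in the frame of saucer_terracotta between 0.003 and 0.009 m); the robot touches nothing.
It fails at once if a cup stood on the bare counter (height (world z) of any of cup_white, cup_blue, cup_terracotta below 0.003 m).
It fails at once if a cup tipped over (angle between any of cup_white, cup_blue, cup_terracotta's own z axis and vertical above 0.6 rad).
It fails at once if a cup was dropped: it fell free by more than about 8 mm ((contact force between cup_white and anything else below 0.02 N and linear speed of cup_white above 0.4 m/s) or (contact force between cup_blue and anything else below 0.02 N and linear speed of cup_blue above 0.4 m/s) or (contact force between cup_terracotta and anything else below 0.02 N and linear speed of cup_terracotta above 0.4 m/s)).
It fails at once if a saucer shifted by more than 20 mm (distance of any of saucer_white, saucer_blue, saucer_terracotta from where it was at the start of the episode above 0.02 m).
It fails at once if the sugar jar, milk jug or tamper shifted by more than 20 mm (distance of any of sugar_jar, milk_jug, tamper from where it was at the start of the episode above 0.02 m).
It also fails if it takes over 112 s, if anything falls off the work surface, if the arm or the gripper's body presses on something with over 40 N, if the wrist force passes 120 N, or if a joint passes its speed limit or range.

## Working session

There is one attempt and no reset: what is moved stays moved. The work goes in short steps, Python scripts to look and compute and a tool call to move; the robot and the scene stay as the last step left them, time stands still between calls to the robot, and variables do not carry over. Pictures are saved under pics/ and viewed, at most 14 in all, crops included, and the job is handed in when it is done.

Besides the shell and the picture viewer there is one more tool, called after "Request:" by a JSON object that holds its "op" and its "data", one argument or row to a line. send_rows: Moves the arm, as the interface text tells. Shift numbers are shares of 600 mm and turn numbers shares of 180 degrees, none past 1 either way. Its arguments: {"type":"object","properties":{"offset":{"type":"array","items":{"type":"array","items":{"type":"number","minimum":-1,"maximum":1}}},"twist":{"type":"array","items":{"type":"array","items":{"type":"number","minimum":-1,"maximum":1}}},"grip":{"type":"array","items":{"type":"number"}},"newtons":{"type":"number"}},"required":["offset","twist","grip"]}

```bash
mkdir -p pics; ls
python3 - <<'E'
from plant import bot
import cv2,numpy as np
s=bot.get_state();print(s,bot.grasp_offset)
for n in("top","scene"):
    c=bot.camera(n);np.savez(n+".npz",**c);cv2.imwrite(f"pics/{n}0.png",c["frame"][:,:,::-1]);print(n,c["mtx"],c["k1"],c["R"],c["t"])
E
```

```text
pics
{'time': 0.0, 'joint_pos': array([ 1.13789142e+00,  2.21231620e-01,  1.52759433e+00,  1.40727784e-05,
        1.39467672e+00, -1.26141758e-01]), 'joint_vel': array([ 1.17869175e-03, -1.05504269e-03,  1.48354088e-03, -7.69906594e-05,
       -1.19650786e-03, -9.69260071e-04]), 'tau': array([ 1.51937318e-03, -4.94606316e+01, -3.87390339e+01,  7.00536836e-02,
        5.70849411e-02, -8.45908858e-05]), 'ee_pos': array([0.18850209, 0.59526113, 0.22144272]), 'eef_rot': array([ 1.52782032e-01,  9.88259449e-01, -9.16029674e-04, -2.70141665e-04]), 'contact_force': array([-0.17664836, -0.81455941, -0.09272893]), 'wrist_torque': array([-0.05048505, -0.00563695, -0.03694717]), 'finger_force': 0.0, 'width': 1.0003190356141562} 0.0187
top [[455.01558369   0.         321.78760585]
 [  0.         455.01558369 194.9379911 ]
 [  0.           0.           1.        ]] -0.02581671179478977 [[ 0.00389066 -0.99999047 -0.00197958]
 [-0.99761853 -0.00374509 -0.06887126]
 [ 0.06886319  0.00224282 -0.99762359]] [-0.02122539  0.54713802  1.40224174]
scene [[375.41547519   0.         313.14540352]
 [  0.         375.41547519 205.36409086]
 [  0.           0.           1.        ]] -0.07548292477476214 [[ 0.75648785  0.65378575  0.01703876]
 [ 0.38603115 -0.42533867 -0.81857618]
 [-0.5279262   0.62582043 -0.5741452 ]] [-0.43226708 -0.18447161  1.4353724 ]
```

View pics/top0.png

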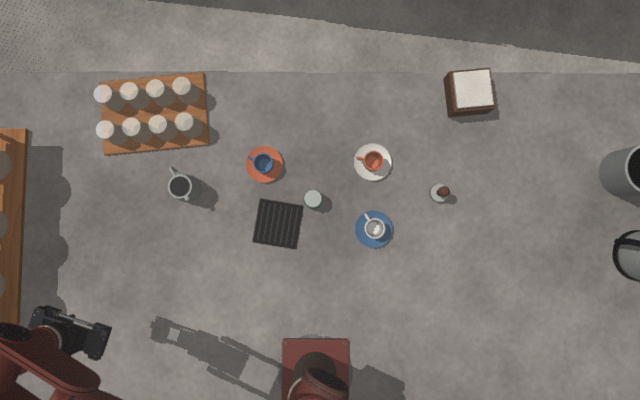

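View pics/scene0.png

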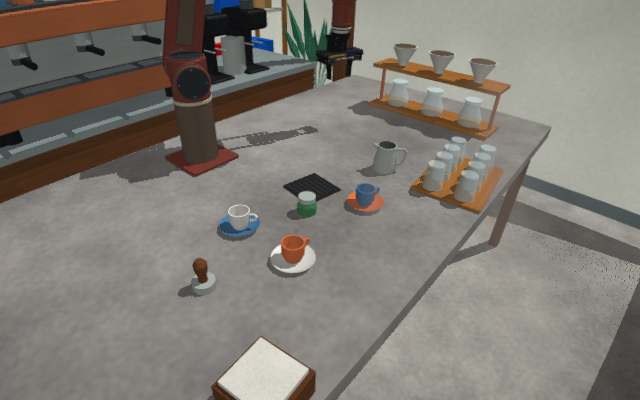

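The top view shows the blue cup on the terracotta saucer (265,164), the terracotta cup on the white saucer (373,162) and the white cup on the blue saucer (374,229). The mat is at (278,223), the jar at (313,199), the jug at (180,186) and the tamper at (440,192). The scene view agrees with this.

```bash
cat > h.py <<'E'
import cv2,numpy as np
from plant import bot
def plane(c,uv,z):
    p=cv2.undistortPoints(np.float64(uv).reshape(-1,1,2),c["mtx"],np.array([float(c["k1"]),0,0,0]))[:,0]
    d=np.c_[p,np.ones(len(p))]@c["R"]; o=-c["R"].T@c["t"]
    return (o+d*((z-o[2])/d[:,2:]))[:,:2]
def cloud(c):
    v,u=np.mgrid[:400,:640]; p=cv2.undistortPoints(np.float64(np.c_[u.ravel(),v.ravel()]).reshape(-1,1,2),c["mtx"],np.array([float(c["k1"]),0,0,0]))[:,0]
    X=(np.c_[p,np.ones(len(p))]*c["z_map"].reshape(-1,1)-c["t"])@c["R"]
    X[c["z_map"].ravel()==0]=np.nan
    return X.reshape(400,640,3)
def masks(c):
    h=cv2.cvtColor(c["frame"],cv2.COLOR_RGB2HSV).astype(int);H,S,V=h[...,0],h[...,1],h[...,2]
    return {"white":(S<45)&(V>150),"blue":(H>95)&(H<125)&(S>90),"terracotta":((H<14)|(H>172))&(S>110)}
def circ(P):
    A=np.c_[2*P,np.ones(len(P))];s=np.linalg.lstsq(A,(P**2).sum(1),rcond=None)[0]
    return s[:2],np.sqrt(s[2]+s[:2]@s[:2])
E
python3 - <<'E'
from h import *
c=dict(np.load("top.npz"));X=cloud(c);m=masks(c)
S={"terracotta":(265,164),"white":(373,162),"blue":(374,229)};C={"blue":"terracotta","terracotta":"white","white":"blue"}
vv,uu=np.mgrid[:400,:640]
for s,(u,v) in S.items():
    roi=np.hypot(uu-u,vv-v)<27
    k=(m[s]&roi).astype(np.uint8); pts=np.argwhere(k)[:,::-1]
    hull=cv2.convexHull(pts.astype(np.int32))[:,0]
    P=plane(c,hull,.013); print("saucer",s,circ(P),cv2.minEnclosingCircle(P.astype(np.float32)))
    cup=[a for a,b in C.items() if b==s][0]
    q=roi&(X[...,2]>.048); P=X[q][:,:2]; print("  cup",cup,q.sum(),np.nanmax(X[q][:,2]),cv2.minEnclosingCircle(P.astype(np.float32)))
    q=roi&(X[...,2]>.025);P=X[q][:,:2];print("   far",P.mean(0))
for n,(u,v) in {"jar":(313,199),"jug":(180,186),"tamper":(440,192)}.items():
    roi=np.hypot(uu-u,vv-v)<22;q=roi&(X[...,2]>.04);print(n,X[q].mean(0),X[q].min(0),X[q].max(0))
V=c["frame"].max(2);roi=(abs(uu-278)<32)&(abs(vv-223)<32);k=(roi&(V<60)).astype(np.uint8)
r=cv2.minAreaRect(plane(c,np.argwhere(k)[:,::-1],.006).astype(np.float32));print("mat",r)
cv2.imwrite("pics/topc.png",cv2.resize(c["frame"][130:260,230:410,::-1],None,fx=4.4,fy=4.4,interpolation=cv2.INTER_CUBIC))
E
```

```text
saucer terracotta (array([0.64520515, 0.16503778]), np.float64(0.057019269101483035)) ((0.6450843214988708, 0.16483166813850403), 0.058057401329278946)
  cup blue 128 0.06729165217823052 ((0.647476077079773, 0.17160077393054962), 0.04008118435740471)
   far [0.64792336 0.16799464]
saucer white (array([ 0.65466009, -0.17741214]), np.float64(0.0592406473053686)) ((0.6549195647239685, -0.17729152739048004), 0.06014819070696831)
  cup terracotta 122 0.07054054631474146 ((0.655586838722229, -0.1658049374818802), 0.040213461965322495)
   far [ 0.65638223 -0.17092273]
saucer blue (array([ 0.44259143, -0.1797893 ]), np.float64(0.05522546697725256)) ((0.4427260458469391, -0.17986012995243073), 0.055811576545238495)
  cup white 124 0.06767197785875868 ((0.45567789673805237, -0.17148177325725555), 0.04201619699597359)
   far [ 0.45075572 -0.17830632]
jar [0.53566713 0.00985407 0.05920711] [ 0.51062232 -0.01386502  0.05044473] [0.56264169 0.03492934 0.0687241 ]
jug [0.56869999 0.39509886 0.08636506] [0.52512115 0.35913573 0.04000671] [0.62669564 0.44097256 0.105073  ]
tamper [ 0.55683445 -0.38376158  0.0792848 ] [ 0.54152783 -0.40111642  0.05823565] [ 0.57183868 -0.36984133  0.08990726]
mat ((0.45803433656692505, 0.11901850998401642), (0.13596221804618835, 0.134933203458786), 80.7625961303711)
```

View pics/topc.png

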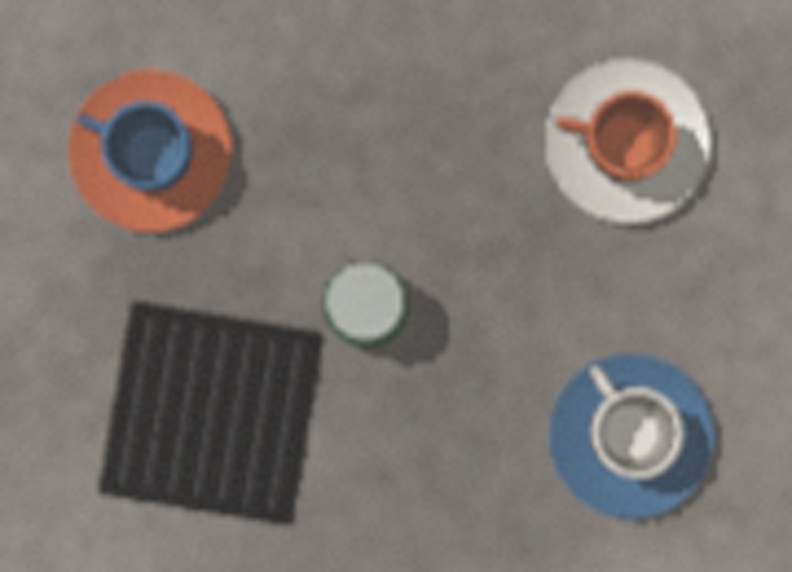

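The enlarged top view, in crop pixels, puts the cup rims at blue (147,146), terracotta (632,136) and white (638,433). The handle tips are at (82,121), (558,121) and (596,370). Next I work out the hover over the blue cup, which goes to the mat first, and I keep track of the commanded pose.

```bash
cat >> h.py <<'E'
import json
from scipy.spatial.transform import Rotation as Ro
def Rpsi(psi):  # tool down, tool y at angle psi (deg) in world
    a=np.radians(psi);y=np.array([np.cos(a),np.sin(a),0]);z=np.array([0,0,-1.]);return np.c_[np.cross(y,z),y,z]
def getcmd():
    d=json.load(open("cmd.json"));return np.array(d["p"]),np.array(d["R"])
def save(p,R): json.dump({"p":list(p),"R":np.asarray(R).tolist()},open("cmd.json","w"))
def go(x,y,z,psi,store=True):
    p,R=getcmd();T=Rpsi(psi)
    o=np.round(R.T@(np.array([x,y,z])-p)/.6,4);w=np.round(Ro.from_matrix(R.T@T).as_rotvec()/np.pi,4)
    print("offset",o.tolist(),"twist",w.tolist(),"rows",np.linalg.norm(o*600)/41.7,np.linalg.norm(w)*180/7.16)
    if store: save(p+R@(o*.6),R@Ro.from_rotvec(w*np.pi).as_matrix())
E
python3 - <<'E'
from h import *
c=dict(np.load("top.npz"));s=bot.get_state()
save([.189,.596,.223],Ro.from_quat(s["eef_rot"]).as_matrix())
px=lambda a:np.array(a)/4.4+np.array([230,130])-.4
for n,a,b in(("blue",(147,146),(82,121)),("terr",(632,136),(558,121)),("white",(638,433),(596,370))):
    P=plane(c,[px(a)],.062)[0];T=plane(c,[px(b)],.052)[0];d=T-P;print(n,P,np.hypot(*d),np.degrees(np.arctan2(d[1],d[0]))-90)
go(.645,.168,.25,-21)
E
```

```text
blue [0.64172569 0.16015573] 0.050626668999024474 -21.85003536869364
terr [ 0.64990055 -0.17547028] 0.051820044140442216 -13.159245787779781
white [ 0.44492993 -0.1787808 ] 0.05143785204765871 -57.3586634511216
offset [-0.94, -0.4505, -0.0445] twist [-0.0005, 0.0004, 0.519] rows 15.011894254256461 13.047495963441177
```

Request:
{"op": "send_rows", "data": {
  "offset": [
    [-0.94, -0.4505, -0.0445],
    [-0.94, -0.4505, -0.0445],
    [-0.94, -0.4505, -0.0445],
    [-0.94, -0.4505, -0.0445],
    [-0.94, -0.4505, -0.0445],
    [-0.94, -0.4505, -0.0445],
    [-0.94, -0.4505, -0.0445],
    [-0.94, -0.4505, -0.0445],
    [-0.94, -0.4505, -0.0445],
    [-0.94, -0.4505, -0.0445],
    [-0.94, -0.4505, -0.0445],
    [-0.94, -0.4505, -0.0445],
    [-0.94, -0.4505, -0.0445],
    [-0.94, -0.4505, -0.0445],
    [-0.94, -0.4505, -0.0445],
    [-0.94, -0.4505, -0.0445],
    [-0.94, -0.4505, -0.0445],
    [-0.94, -0.4505, -0.0445],
    [-0.94, -0.4505, -0.0445],
    [-0.94, -0.4505, -0.0445]
  ],
  "twist": [
    [-0.0005, 0.0004, 0.519],
    [-0.0005, 0.0004, 0.519],
    [-0.0005, 0.0004, 0.519],
    [-0.0005, 0.0004, 0.519],
    [-0.0005, 0.0004, 0.519],
    [-0.0005, 0.0004, 0.519],
    [-0.0005, 0.0004, 0.519],
    [-0.0005, 0.0004, 0.519],
    [-0.0005, 0.0004, 0.519],
    [-0.0005, 0.0004, 0.519],
    [-0.0005, 0.0004, 0.519],
    [-0.0005, 0.0004, 0.519],
    [-0.0005, 0.0004, 0.519],
    [-0.0005, 0.0004, 0.519],
    [-0.0005, 0.0004, 0.519],
    [-0.0005, 0.0004, 0.519],
    [-0.0005, 0.0004, 0.519],
    [-0.0005, 0.0004, 0.519],
    [-0.0005, 0.0004, 0.519],
    [-0.0005, 0.0004, 0.519]
  ],
  "grip": [100, 100, 100, 100, 100, 100, 100, 100, 100, 100, 100, 100, 100, 100, 100, 100, 100, 100, 100, 100]
}}

```text
time: 1.77
ee_pos: [0.6438, 0.1692, 0.2492]
eef_rot: [0.824, 0.567, 0.001, -0.001]
contact_force: [0.4, -0.0, 0.2]
width: 1.002
finger_force: 0.0
```

Run:
```python
from h import *
s=bot.get_state();print(s["time"],s["ee_pos"],s["joint_pos"],s["eef_rot"],getcmd()[0])
c=bot.camera("wrist");np.savez("w1.npz",**c);cv2.imwrite("pics/w1.png",c["frame"][:,:,::-1]);print(-c["R"].T@c["t"],c["R"])
```

```text
1.7667 [0.64378967 0.16918573 0.24923349] [0.13772033 0.30115732 1.3797721  0.00176437 1.46005888 0.50213449] [ 8.23584390e-01  5.67192994e-01  6.63585385e-04 -6.47896785e-04] [0.64501733 0.16799433 0.2500245 ]
[0.67260094 0.24317275 0.41152211] [[ 0.93396046 -0.35737377  0.00135685]
 [-0.34241388 -0.89376429  0.28972079]
 [-0.10232591 -0.27105237 -0.95711025]]
```

View pics/w1.png

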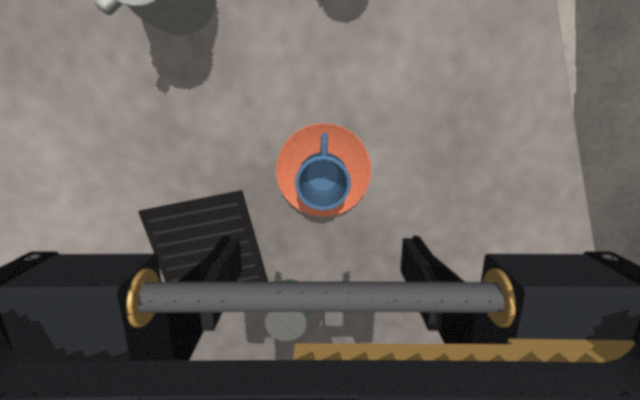

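The wrist view shows the blue cup's rim centred near (322,182), with its handle pointing straight up in the picture, so the tool is well aligned. The terracotta saucer is centred near (323,171), and the jar and the mat lie lower left.

```bash
cat >> h.py <<'E'
def measure(c,uv,s,cup,r=60):
    """saucer centre from outer hull at z=.013 and cup rim centre by circle-fitting topmost cup pixels at z=.062; uv approx pixel"""
    m=masks(c);vv,uu=np.mgrid[:400,:640];roi=np.hypot(uu-uv[0],vv-uv[1])<r
    out={}
    if s:
        k=np.argwhere((m[s]|(m[cup] if cup else False))&roi)[:,::-1].astype(np.int32)
        out["saucer"]=circ(plane(c,cv2.convexHull(k)[:,0],.013))
    if cup:
        k=(m[cup]&roi).astype(np.uint8)
        k=cv2.morphologyEx(k,cv2.MORPH_CLOSE,np.ones((9,9)));k0=k
        k=cv2.morphologyEx(k,cv2.MORPH_OPEN,cv2.getStructuringElement(cv2.MORPH_ELLIPSE,(21,21)))
        p=np.argwhere(k)[:,::-1].astype(np.int32);h=cv2.convexHull(p)[:,0]
        P=plane(c,h,.062);ctr,R=circ(P);out["cup_hull"]=(ctr,R)
        # the rim at .062 and body below: hull edge on the camera-far side is rim
        cam=(-c["R"].T@c["t"])[:2];d=(P-ctr)@(ctr-cam)
        out["cup_rim_far"]=circ(P[d>-.3*np.linalg.norm(ctr-cam)*R])
        T=np.argwhere(k0&(1-cv2.dilate(k,np.ones((3,3)))))[:,::-1]
        if len(T): 
            t=plane(c,T,.04).mean(0)-ctr;out["psi"]=np.degrees(np.arctan2(t[1],t[0]))-90,len(T)
    return out
E
python3 - <<'E'
from h import *
c=dict(np.load("w1.npz"))
for k,v in measure(c,(323,172),"terracotta","blue").items():print(k,v)
print(plane(c,[(322.5,182)],.062), plane(c,[(323.5,171.5)],.013))
E
```

```text
saucer (array([0.64568102, 0.16273214]), np.float64(0.05832206037478105))
cup_hull (array([0.64431647, 0.16245574]), np.float64(0.02972142961592776))
cup_rim_far (array([0.6436255 , 0.16054836]), np.float64(0.028484449217691322))
psi (np.float64(-23.15241247805335), 64)
[[0.64427135 0.16207669]] [[0.64619771 0.16272731]]
```

Run:
```python
from h import *
go(.644,.162,.15,-22,False);go(.644,.162,.06,-22,False);go(.644,.162,.03,-22)
```

```text
offset [-0.01, 0.002, 0.1667] twist [0.0, -0.0, 0.0055] rows 2.403045270510648 0.138268156424581
offset [-0.01, 0.002, 0.3167] twist [0.0, -0.0, 0.0055] rows 4.559196412976151 0.138268156424581
offset [-0.01, 0.002, 0.3667] twist [0.0, -0.0, 0.0055] rows 5.2782989623382575 0.138268156424581
```

Request:
{"op": "send_rows", "data": {
  "offset": [
    [-0.01, 0.002, 0.04],
    [-0.01, 0.002, 0.1],
    [-0.01, 0.002, 0.1667],
    [-0.01, 0.002, 0.22],
    [-0.01, 0.002, 0.27],
    [-0.01, 0.002, 0.31],
    [-0.01, 0.002, 0.335],
    [-0.01, 0.002, 0.355],
    [-0.01, 0.002, 0.3667],
    [-0.01, 0.002, 0.3667],
    [-0.01, 0.002, 0.3667],
    [-0.01, 0.002, 0.3667],
    [-0.01, 0.002, 0.3667],
    [-0.01, 0.002, 0.3667],
    [-0.01, 0.002, 0.3667],
    [-0.01, 0.002, 0.3667],
    [-0.01, 0.002, 0.3667]
  ],
  "twist": [
    [0, 0, 0.0055],
    [0, 0, 0.0055],
    [0, 0, 0.0055],
    [0, 0, 0.0055],
    [0, 0, 0.0055],
    [0, 0, 0.0055],
    [0, 0, 0.0055],
    [0, 0, 0.0055],
    [0, 0, 0.0055],
    [0, 0, 0.0055],
    [0, 0, 0.0055],
    [0, 0, 0.0055],
    [0, 0, 0.0055],
    [0, 0, 0.0055],
    [0, 0, 0.0055],
    [0, 0, 0.0055],
    [0, 0, 0.0055]
  ],
  "grip": [100, 100, 100, 100, 100, 100, 100, 100, 100, 100, 90, 80, 74, 68, 60, 60, 60],
  "newtons": 15
}}

```text
time: 3.23
ee_pos: [0.6443, 0.1621, 0.03]
eef_rot: [0.829, 0.559, 0.001, -0.0]
contact_force: [-2.2, -0.6, 5.0]
width: 0.683
finger_force: 14.9
```

Run:
```python
from h import *
s=bot.get_state();print(s["time"],s["ee_pos"],s["width"],s["finger_force"],s["contact_force"],getcmd()[0])
c=bot.camera("wrist");cv2.imwrite("pics/w2.png",c["frame"][:,:,::-1])
go(.644,.162,.10,-22,False);go(.458,.119,.10,-22,False);go(.458,.119,.031,-22,False)
```

```text
3.2333 [0.64433514 0.16214745 0.03002518] 0.6831524533781148 14.92162258233293 [-2.22045493 -0.57602618  5.02474484] [0.6439983  0.16198211 0.03000393]
offset [0.0, -0.0, -0.1167] twist [0.0, -0.0, 0.0] rows 1.6791366906474818 0.0
offset [-0.1825, -0.2606, -0.1167] twist [0.0, -0.0, 0.0] rows 4.875925486025395 0.0
offset [-0.1825, -0.2606, -0.0017] twist [0.0, -0.0, 0.0] rows 4.577744819461885 0.0
```

View pics/w2.png

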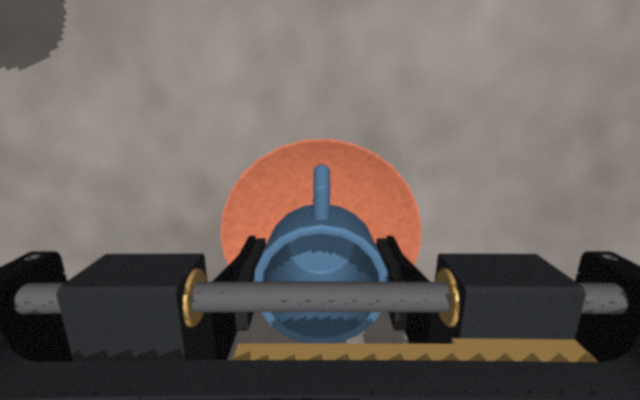

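The wrist view shows the blue cup squarely between the pads, its rim centred near (320,283) and its handle straight ahead. The opening is 59.4 mm, which matches the cup. I lift it and carry it to the mat.

Request:
{"op": "send_rows", "data": {
  "offset": [
    [0, 0, -0.01],
    [0, 0, -0.03],
    [0, 0, -0.055],
    [0, 0, -0.08],
    [0, 0, -0.105],
    [-0.005, -0.0071, -0.1167],
    [-0.02, -0.0286, -0.1167],
    [-0.04, -0.0571, -0.1167],
    [-0.06, -0.0857, -0.1167],
    [-0.08, -0.1142, -0.1167],
    [-0.1, -0.1428, -0.1167],
    [-0.12, -0.1714, -0.1167],
    [-0.14, -0.2, -0.1167],
    [-0.16, -0.2285, -0.1167],
    [-0.175, -0.25, -0.1167],
    [-0.1825, -0.2606, -0.1167],
    [-0.1825, -0.2606, -0.1167]
  ],
  "twist": [
    [0, 0, 0],
    [0, 0, 0],
    [0, 0, 0],
    [0, 0, 0],
    [0, 0, 0],
    [0, 0, 0],
    [0, 0, 0],
    [0, 0, 0],
    [0, 0, 0],
    [0, 0, 0],
    [0, 0, 0],
    [0, 0, 0],
    [0, 0, 0],
    [0, 0, 0],
    [0, 0, 0],
    [0, 0, 0],
    [0, 0, 0]
  ],
  "grip": [60, 60, 60, 60, 60, 60, 60, 60, 60, 60, 60, 60, 60, 60, 60, 60, 60]
}}

```text
time: 4.7
ee_pos: [0.4566, 0.1189, 0.0994]
eef_rot: [0.829, 0.559, 0.001, -0.0]
contact_force: [0.6, -0.1, -1.0]
width: 0.687
finger_force: 15.0
```

Run:
```python
from h import *
go(.458,.119,.10,-22)
s=bot.get_state();print(s["time"],s["ee_pos"],s["width"],s["finger_force"],s["contact_force"],getcmd()[0])
c=bot.camera("wrist");np.savez("w3.npz",**c);cv2.imwrite("pics/w3.png",c["frame"][:,:,::-1])
go(.458,.119,.031,-22,False)
c=bot.camera("top");
m=masks(c)
k=np.argwhere(m["terracotta"]&(np.hypot(*(np.mgrid[:400,:640]-np.array([164,265])[:,None,None]))<27))[:,::-1].astype(np.int32)
print("terr saucer top",circ(plane(c,cv2.convexHull(k)[:,0],.013)))
```

```text
offset [-0.1825, -0.2606, -0.1167] twist [0.0, -0.0, 0.0] rows 4.875925486025395 0.0
4.7 [0.45662355 0.11885179 0.09942595] 0.6871184752379303 15.011584740459512 [ 0.61305618 -0.1080098  -1.01137257] [0.45800627 0.1189994  0.10001072]
offset [-0.0, -0.0, 0.115] twist [0.0, -0.0, 0.0] rows 1.6546762589928057 0.0
terr saucer top (array([0.64502712, 0.16451213]), np.float64(0.057285804629177095))
```

View pics/w3.png

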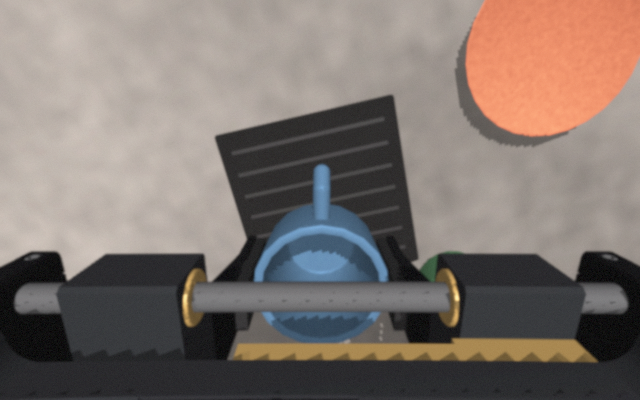

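The cup is still held as before and the mat is below it. I lower it to the stand height, let go and rise.

Request:
{"op": "send_rows", "data": {
  "offset": [
    [0, 0, 0.02],
    [0, 0, 0.045],
    [0, 0, 0.07],
    [0, 0, 0.09],
    [0, 0, 0.103],
    [0, 0, 0.11],
    [0, 0, 0.114],
    [0, 0, 0.1167],
    [0, 0, 0.1167],
    [0, 0, 0.1167],
    [0, 0, 0.1167],
    [0, 0, 0.1167],
    [0, 0, 0.1167],
    [0, 0, 0.1167],
    [0, 0, 0.1167],
    [0, 0, 0.09],
    [0, 0, 0.05],
    [0, 0, -0.01],
    [0, 0, -0.07],
    [0, 0, -0.1]
  ],
  "twist": [
    [0, 0, 0],
    [0, 0, 0],
    [0, 0, 0],
    [0, 0, 0],
    [0, 0, 0],
    [0, 0, 0],
    [0, 0, 0],
    [0, 0, 0],
    [0, 0, 0],
    [0, 0, 0],
    [0, 0, 0],
    [0, 0, 0],
    [0, 0, 0],
    [0, 0, 0],
    [0, 0, 0],
    [0, 0, 0],
    [0, 0, 0],
    [0, 0, 0],
    [0, 0, 0],
    [0, 0, 0]
  ],
  "grip": [60, 60, 60, 60, 60, 60, 60, 60, 60, 60, 75, 85, 95, 100, 100, 100, 100, 100, 100, 100]
}}

```text
time: 6.47
ee_pos: [0.4598, 0.1191, 0.1635]
eef_rot: [0.829, 0.559, 0.003, 0.001]
contact_force: [1.5, 0.2, -0.3]
width: 0.998
finger_force: 0.0
```

Run:
```python
from h import *
p,R=getcmd();save(p+[0,0,.06],R)
s=bot.get_state();print(s["time"],s["ee_pos"],s["width"],getcmd()[0])
c=bot.camera("top")
vv,uu=np.mgrid[:400,:640];X=cloud(c)
q=(np.hypot(uu-278,vv-223)<22)&masks(c)["blue"];print(q.sum(),X[q].mean(0),X[q].max(0))
go(.650,-.176,.25,-13)
```

```text
6.4667 [0.45982599 0.11913686 0.16348139] 0.9981335165595195 [0.45800627 0.1189994  0.16001072]<stdin>:6: RuntimeWarning: Mean of empty slice.
  ret = um.true_divide(
Traceback (most recent call last):
ValueError: zero-size array to reduction operation maximum which has no identity
```

Run:
```python
from h import *
go(.650,-.176,.25,-13)
```

```text
offset [-0.336, 0.4808, -0.15] twist [0.0, -0.0, -0.05] rows 8.711450636128559 1.2569832402234637
```

Request:
{"op": "send_rows", "data": {
  "offset": [
    [0, 0, -0.05],
    [-0.05, 0.07, -0.1],
    [-0.336, 0.4808, -0.15],
    [-0.336, 0.4808, -0.15],
    [-0.336, 0.4808, -0.15],
    [-0.336, 0.4808, -0.15],
    [-0.336, 0.4808, -0.15],
    [-0.336, 0.4808, -0.15],
    [-0.336, 0.4808, -0.15],
    [-0.336, 0.4808, -0.15],
    [-0.336, 0.4808, -0.15],
    [-0.336, 0.4808, -0.15],
    [-0.336, 0.4808, -0.15],
    [-0.336, 0.4808, -0.15],
    [-0.336, 0.4808, -0.15]
  ],
  "twist": [
    [0, 0, 0],
    [0, 0, -0.02],
    [0, 0, -0.05],
    [0, 0, -0.05],
    [0, 0, -0.05],
    [0, 0, -0.05],
    [0, 0, -0.05],
    [0, 0, -0.05],
    [0, 0, -0.05],
    [0, 0, -0.05],
    [0, 0, -0.05],
    [0, 0, -0.05],
    [0, 0, -0.05],
    [0, 0, -0.05],
    [0, 0, -0.05]
  ],
  "grip": [100, 100, 100, 100, 100, 100, 100, 100, 100, 100, 100, 100, 100, 100, 100]
}}

```text
time: 7.77
ee_pos: [0.6494, -0.1748, 0.2487]
eef_rot: [0.782, 0.623, 0.001, -0.001]
contact_force: [-1.1, -0.2, 0.8]
width: 0.998
finger_force: 0.0
```

Run:
```python
from h import *
s=bot.get_state();print(s["time"],s["ee_pos"],s["width"],getcmd()[0])
c=bot.camera("top")
vv,uu=np.mgrid[:400,:640];X=cloud(c)
q=(np.hypot(uu-278,vv-223)<22)&masks(c)["blue"];print("blue on mat",q.sum(),X[q].mean(0) if q.any() else 0)
c=bot.camera("wrist");np.savez("w4.npz",**c)
for k,v in measure(c,(323,172),"white","terracotta").items():print(k,v)
cv2.imwrite("pics/w4.png",c["frame"][:,:,::-1])
```

```text
7.7667 [ 0.64936754 -0.17479347  0.24866607] 0.9982141129080183 [ 0.64999217 -0.17597106  0.24999466]
blue on mat 176 [nan nan nan]
saucer (array([ 0.65379429, -0.17986862]), np.float64(0.05944023615113615))
cup_hull (array([ 0.65170841, -0.17585659]), np.float64(0.030499724185360167))
cup_rim_far (array([ 0.65149302, -0.17728251]), np.float64(0.029680229337987855))
psi (np.float64(-12.495024272079476), 105)
```

View pics/w4.png

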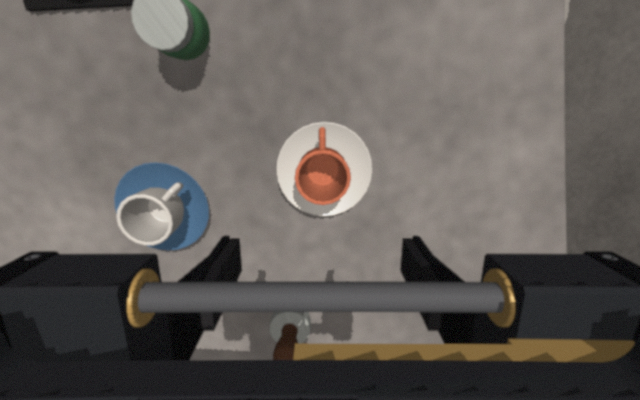

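The wrist view shows the terracotta cup's rim at (323,177) on the white saucer at (324,170), again with the handle straight up. The fitted radii of 30.5 and 59.4 mm match the given sizes.

Run:
```python
from h import *
go(.6515,-.1765,.03,-12.5)
go(.6515,-.1765,.10,-12.5,False);go(.6455,.1635,.10,-12.5)
go(.6455,.1635,.03,-12.5)
```

```text
offset [-0.0003, 0.0026, 0.3667] twist [0.0, -0.0, -0.0027] rows 5.276393380446751 0.06787709497206704
offset [-0.0, 0.0, -0.1167] twist [0.0, -0.0, -0.0] rows 1.6791366906474818 0.0
offset [0.551, -0.1324, -0.1167] twist [0.0, -0.0, -0.0] rows 8.324827845450272 0.0
offset [0.0, -0.0, 0.1167] twist [0.0, -0.0, -0.0] rows 1.6791366906474818 0.0
```

Request:
{"op": "send_rows", "data": {
  "offset": [
    [-0.001, 0.002, 0.04],
    [-0.001, 0.002, 0.1],
    [-0.001, 0.002, 0.1667],
    [-0.001, 0.002, 0.22]
  ],
  "twist": [
    [0, 0, -0.0028],
    [0, 0, -0.0028],
    [0, 0, -0.0028],
    [0, 0, -0.0028]
  ],
  "grip": [100, 100, 100, 100]
}}

```text
time: 8.2
ee_pos: [0.6502, -0.1759, 0.1148]
eef_rot: [0.78, 0.626, 0.001, -0.001]
contact_force: [0.5, -1.3, -1.1]
width: 0.998
finger_force: 0.0
```

I have reached partway down. The remaining distance is (0.0007, 0.0006, 0.1467).

Request:
{"op": "send_rows", "data": {
  "offset": [
    [0.0007, 0.0006, 0.05],
    [0.0007, 0.0006, 0.09],
    [0.0007, 0.0006, 0.115],
    [0.0007, 0.0006, 0.135],
    [0.0007, 0.0006, 0.1467],
    [0.0007, 0.0006, 0.1467],
    [0.0007, 0.0006, 0.1467],
    [0.0007, 0.0006, 0.1467],
    [0.0007, 0.0006, 0.1467],
    [0.0007, 0.0006, 0.1467],
    [0.0007, 0.0006, 0.1467],
    [0.0007, 0.0006, 0.1467],
    [0.0007, 0.0006, 0.1467]
  ],
  "twist": [
    [0, 0, 0],
    [0, 0, 0],
    [0, 0, 0],
    [0, 0, 0],
    [0, 0, 0],
    [0, 0, 0],
    [0, 0, 0],
    [0, 0, 0],
    [0, 0, 0],
    [0, 0, 0],
    [0, 0, 0],
    [0, 0, 0],
    [0, 0, 0]
  ],
  "grip": [100, 100, 100, 100, 100, 100, 90, 80, 74, 68, 60, 60, 60],
  "newtons": 15
}}

```text
time: 9.28
ee_pos: [0.6518, -0.1765, 0.0295]
eef_rot: [0.78, 0.626, 0.001, 0.0]
contact_force: [-1.3, 0.5, 4.1]
width: 0.682
finger_force: 14.9
```

Run:
```python
from h import *
s=bot.get_state();print(s["time"],s["ee_pos"],s["width"],s["finger_force"],s["contact_force"])
c=bot.camera("wrist");cv2.imwrite("pics/w5.png",c["frame"][100:,:,::-1])
```

```text
9.2833 [ 0.6518289  -0.17651907  0.02950369] 0.6820156414881663 14.927443957085629 [-1.31655148  0.45136528  4.06039906]
```

View pics/w5.png

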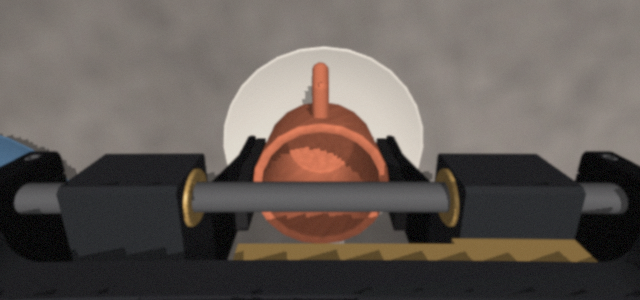

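The terracotta cup is gripped square and centred, with its rim at (320,182) in the crop. I carry it to the terracotta saucer.

Request:
{"op": "send_rows", "data": {
  "offset": [
    [0, 0, -0.01],
    [0, 0, -0.03],
    [0, 0, -0.055],
    [0, 0, -0.08],
    [0, 0, -0.105],
    [0.015, -0.0036, -0.1167],
    [0.045, -0.0108, -0.1167],
    [0.09, -0.0216, -0.1167],
    [0.14, -0.0336, -0.1167],
    [0.19, -0.0457, -0.1167],
    [0.24, -0.0577, -0.1167],
    [0.29, -0.0697, -0.1167],
    [0.34, -0.0817, -0.1167],
    [0.39, -0.0937, -0.1167],
    [0.44, -0.1057, -0.1167],
    [0.485, -0.1165, -0.1167],
    [0.52, -0.125, -0.1167],
    [0.54, -0.1298, -0.1167],
    [0.551, -0.1324, -0.1167],
    [0.551, -0.1324, -0.1167]
  ],
  "twist": [
    [0, 0, 0],
    [0, 0, 0],
    [0, 0, 0],
    [0, 0, 0],
    [0, 0, 0],
    [0, 0, 0],
    [0, 0, 0],
    [0, 0, 0],
    [0, 0, 0],
    [0, 0, 0],
    [0, 0, 0],
    [0, 0, 0],
    [0, 0, 0],
    [0, 0, 0],
    [0, 0, 0],
    [0, 0, 0],
    [0, 0, 0],
    [0, 0, 0],
    [0, 0, 0],
    [0, 0, 0]
  ],
  "grip": [60, 60, 60, 60, 60, 60, 60, 60, 60, 60, 60, 60, 60, 60, 60, 60, 60, 60, 60, 60]
}}

```text
time: 11.0
ee_pos: [0.6451, 0.1648, 0.0996]
eef_rot: [0.779, 0.627, 0.001, -0.0]
contact_force: [0.2, -0.1, -2.0]
width: 0.683
finger_force: 15.0
```

Request:
{"op": "send_rows", "data": {
  "offset": [
    [0, 0, 0.02],
    [0, 0, 0.045],
    [0, 0, 0.07],
    [0, 0, 0.09],
    [0, 0, 0.103],
    [0, 0, 0.11],
    [0, 0, 0.114],
    [0, 0, 0.1167],
    [0, 0, 0.1167],
    [0, 0, 0.1167]
  ],
  "twist": [
    [0, 0, 0],
    [0, 0, 0],
    [0, 0, 0],
    [0, 0, 0],
    [0, 0, 0],
    [0, 0, 0],
    [0, 0, 0],
    [0, 0, 0],
    [0, 0, 0],
    [0, 0, 0]
  ],
  "grip": [60, 60, 60, 60, 60, 60, 60, 60, 60, 60]
}}

```text
time: 11.83
ee_pos: [0.6462, 0.1638, 0.03]
eef_rot: [0.78, 0.626, 0.002, 0.0]
contact_force: [0.8, 0.7, -1.2]
width: 0.683
finger_force: 15.0
```

Run:
```python
from h import *
s=bot.get_state();print(s["time"],s["ee_pos"],s["width"],s["finger_force"],s["contact_force"],getcmd()[0])
c=bot.camera("wrist");cv2.imwrite("pics/w6.png",c["frame"][100:,:,::-1])
```

```text
11.8333 [0.64620326 0.1637878  0.02995893] 0.6834349721873721 15.012018243284189 [ 0.80626872  0.73864232 -1.24609049] [0.64552115 0.1634802  0.03000413]
```

View pics/w6.png

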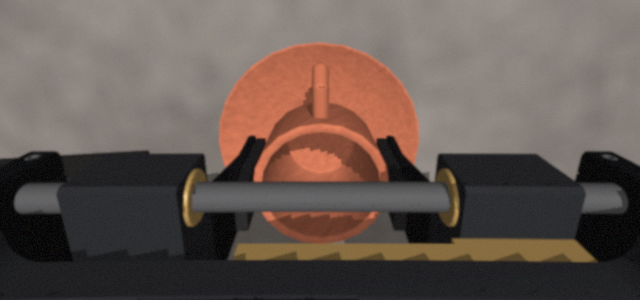

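The cup is centred over its saucer: the saucer spans columns 219–420 and the cup centre is at 320. The force does not clearly show contact yet, so I press 1.5 mm lower before letting go.

Request:
{"op": "send_rows", "data": {
  "offset": [
    [0, 0, 0.001],
    [0, 0, 0.0025],
    [0, 0, 0.0025],
    [0, 0, 0.0025]
  ],
  "twist": [
    [0, 0, 0],
    [0, 0, 0],
    [0, 0, 0],
    [0, 0, 0]
  ],
  "grip": [60, 60, 60, 60]
}}

```text
time: 12.22
ee_pos: [0.6461, 0.1638, 0.0295]
eef_rot: [0.78, 0.626, 0.002, 0.0]
contact_force: [-3.3, -1.0, 5.6]
width: 0.683
finger_force: 14.9
```

It is down, at 5.6 N. I let go and rise.

Request:
{"op": "send_rows", "data": {
  "offset": [
    [0, 0, 0],
    [0, 0, 0],
    [0, 0, 0],
    [0, 0, 0],
    [0, 0, 0],
    [0, 0, -0.02],
    [0, 0, -0.05],
    [0, 0, -0.1],
    [0, 0, -0.15],
    [0, 0, -0.21],
    [0, 0, -0.27],
    [0, 0, -0.27]
  ],
  "twist": [
    [0, 0, 0],
    [0, 0, 0],
    [0, 0, 0],
    [0, 0, 0],
    [0, 0, 0],
    [0, 0, 0],
    [0, 0, 0],
    [0, 0, 0],
    [0, 0, 0],
    [0, 0, 0],
    [0, 0, 0],
    [0, 0, 0]
  ],
  "grip": [75, 85, 95, 100, 100, 100, 100, 100, 100, 100, 100, 100]
}}

```text
time: 13.22
ee_pos: [0.65, 0.1641, 0.2009]
eef_rot: [0.78, 0.626, 0.007, 0.004]
contact_force: [0.5, 1.1, 2.7]
width: 0.999
finger_force: 0.0
```

Run:
```python
from h import *
p,R=getcmd();save(p+[0,0,-.0015+.162],R);print(p)
c=bot.camera("wrist");np.savez("w7.npz",**c)
go(.445,-.179,.25,-57)
```

```text
[0.64552115 0.1634802  0.03000413]
offset [-0.6296, -0.2027, -0.0992] twist [-0.0, -0.0, 0.2472] rows 9.62335127744052 6.214525139664804
```

Request:
{"op": "send_rows", "data": {
  "offset": [
    [-0.6296, -0.2027, -0.0992],
    [-0.6296, -0.2027, -0.0992],
    [-0.6296, -0.2027, -0.0992],
    [-0.6296, -0.2027, -0.0992],
    [-0.6296, -0.2027, -0.0992],
    [-0.6296, -0.2027, -0.0992],
    [-0.6296, -0.2027, -0.0992],
    [-0.6296, -0.2027, -0.0992],
    [-0.6296, -0.2027, -0.0992],
    [-0.6296, -0.2027, -0.0992],
    [-0.6296, -0.2027, -0.0992],
    [-0.6296, -0.2027, -0.0992],
    [-0.6296, -0.2027, -0.0992],
    [-0.6296, -0.2027, -0.0992],
    [-0.6296, -0.2027, -0.0992],
    [-0.6296, -0.2027, -0.0992]
  ],
  "twist": [
    [0, 0, 0.2472],
    [0, 0, 0.2472],
    [0, 0, 0.2472],
    [0, 0, 0.2472],
    [0, 0, 0.2472],
    [0, 0, 0.2472],
    [0, 0, 0.2472],
    [0, 0, 0.2472],
    [0, 0, 0.2472],
    [0, 0, 0.2472],
    [0, 0, 0.2472],
    [0, 0, 0.2472],
    [0, 0, 0.2472],
    [0, 0, 0.2472],
    [0, 0, 0.2472],
    [0, 0, 0.2472]
  ],
  "grip": [100, 100, 100, 100, 100, 100, 100, 100, 100, 100, 100, 100, 100, 100, 100, 100]
}}

```text
time: 14.6
ee_pos: [0.4451, -0.1782, 0.2481]
eef_rot: [0.958, 0.285, 0.0, -0.001]
contact_force: [0.8, 0.7, -0.4]
width: 1.001
finger_force: 0.0
```

Run:
```python
from h import *
s=bot.get_state();print(s["time"],s["ee_pos"],s["width"],getcmd()[0])
c=bot.camera("wrist");np.savez("w8.npz",**c)
for k,v in measure(c,(323,172),"blue","white").items():print(k,v)
cv2.imwrite("pics/w8.png",c["frame"][:,:,::-1])
```

```text
14.6 [ 0.44510584 -0.17818751  0.24813608] 1.0010490570082158 [ 0.44497825 -0.17898347  0.24998398]
saucer (array([ 0.44268859, -0.18101   ]), np.float64(0.05722587558642294))
cup_hull (array([ 0.44359248, -0.19288538]), np.float64(0.021597453053461068))
cup_rim_far (array([ 0.4418045 , -0.19063685]), np.float64(0.02121680427036511))
psi (np.float64(-16.64524516997784), 683)
```

View pics/w8.png

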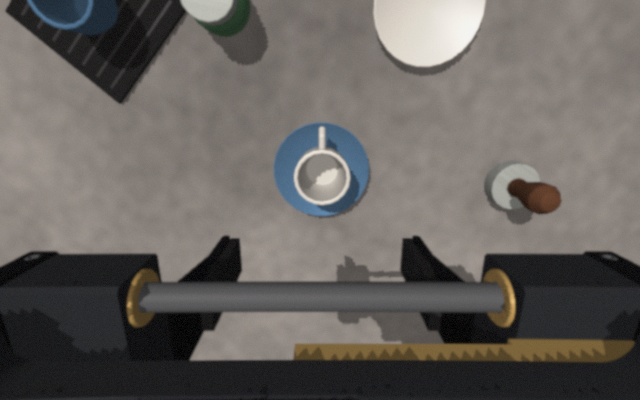

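The wrist view shows the white cup's rim at (322,177) on the blue saucer at (322,170), handle straight up. The white mask failed because of shading, so I use the non-blue region inside the saucer instead.

Run:
```python
from h import *
c=dict(np.load("w8.npz"))
k=(~masks(c)["blue"]).astype(np.uint8)
h=cv2.cvtColor(c["frame"],cv2.COLOR_RGB2HSV);vv,uu=np.mgrid[:400,:640]
k=((h[...,1]<60)&(np.hypot(uu-322,vv-177)<34)).astype(np.uint8)
k=cv2.morphologyEx(k,cv2.MORPH_OPEN,cv2.getStructuringElement(cv2.MORPH_ELLIPSE,(21,21)))
n,l,st,ce=cv2.connectedComponentsWithStats(k);i=l[177,322];p=np.argwhere(l==i)[:,::-1].astype(np.int32)
print(st[i],circ(plane(c,cv2.convexHull(p)[:,0],.062)),plane(c,[(322,177.2)],.062))
go(.445,-.179,.2,-57,False)
```

```text
[ 293  145   58   61 2706] (array([ 0.44665794, -0.17947146]), np.float64(0.032191721300912815)) [[ 0.44615474 -0.18019277]]
offset [0.0, 0.0, 0.0833] twist [-0.0, -0.0, -0.0] rows 1.1985611510791365 0.0
```

Run:
```python
from h import *
go(.4465,-.1797,.03,-57)
go(.654,-.179,.10,-57)
go(.654,-.179,.0285,-57,False)
```

```text
offset [0.0014, 0.0024, 0.3666] twist [-0.0, -0.0, -0.0] rows 5.27497164080466 0.0
offset [0.2907, 0.1874, -0.1166] twist [-0.0, -0.0, -0.0] rows 5.25171597451572 0.0
offset [0.0, -0.0, 0.1192] twist [-0.0, -0.0, -0.0] rows 1.7151079136690646 0.0
```

Request:
{"op": "send_rows", "data": {
  "offset": [
    [0.0014, 0.0024, 0.04],
    [0.0014, 0.0024, 0.1],
    [0.0014, 0.0024, 0.1667],
    [0.0014, 0.0024, 0.22],
    [0.0014, 0.0024, 0.27],
    [0.0014, 0.0024, 0.31],
    [0.0014, 0.0024, 0.335],
    [0.0014, 0.0024, 0.355],
    [0.0014, 0.0024, 0.3666],
    [0.0014, 0.0024, 0.3666],
    [0.0014, 0.0024, 0.3666],
    [0.0014, 0.0024, 0.3666],
    [0.0014, 0.0024, 0.3666],
    [0.0014, 0.0024, 0.3666],
    [0.0014, 0.0024, 0.3666],
    [0.0014, 0.0024, 0.3666],
    [0.0014, 0.0024, 0.3666]
  ],
  "twist": [
    [0, 0, 0],
    [0, 0, 0],
    [0, 0, 0],
    [0, 0, 0],
    [0, 0, 0],
    [0, 0, 0],
    [0, 0, 0],
    [0, 0, 0],
    [0, 0, 0],
    [0, 0, 0],
    [0, 0, 0],
    [0, 0, 0],
    [0, 0, 0],
    [0, 0, 0],
    [0, 0, 0],
    [0, 0, 0],
    [0, 0, 0]
  ],
  "grip": [100, 100, 100, 100, 100, 100, 100, 100, 100, 100, 90, 80, 74, 68, 60, 60, 60],
  "newtons": 15
}}

```text
time: 16.07
ee_pos: [0.4468, -0.1798, 0.0292]
eef_rot: [0.959, 0.284, 0.001, -0.0]
contact_force: [-1.5, 1.9, 6.2]
width: 0.682
finger_force: 14.9
```

Run:
```python
from h import *
c=bot.camera("wrist");cv2.imwrite("pics/w9.png",c["frame"][100:,:,::-1])
c=bot.camera("top");m=masks(c)
k=np.argwhere(m["white"]&(np.hypot(*(np.mgrid[:400,:640]-np.array([162,373])[:,None,None]))<27))[:,::-1].astype(np.int32)
print("white saucer top",len(k),circ(plane(c,cv2.convexHull(k)[:,0],.013)))
```

```text
white saucer top 1144 (array([ 0.65409539, -0.17916971]), np.float64(0.06059080172235938))
```

View pics/w9.png

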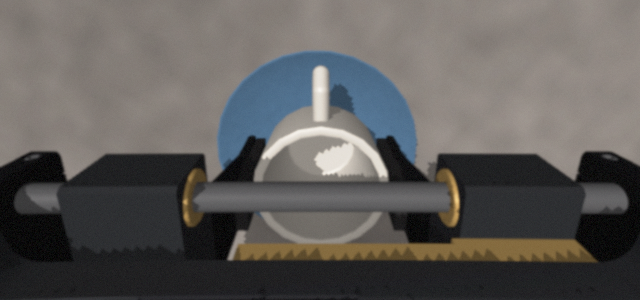

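The white cup is held square, its rim at (320,185) in the crop. The top view of the empty white saucer gives (0.654, −0.179), which agrees with the target.

Request:
{"op": "send_rows", "data": {
  "offset": [
    [0, 0, -0.01],
    [0, 0, -0.03],
    [0, 0, -0.055],
    [0, 0, -0.08],
    [0, 0, -0.105],
    [0.0097, 0.0062, -0.1166],
    [0.0388, 0.025, -0.1166],
    [0.0775, 0.05, -0.1166],
    [0.1163, 0.075, -0.1166],
    [0.155, 0.1, -0.1166],
    [0.1938, 0.1249, -0.1166],
    [0.2326, 0.1499, -0.1166],
    [0.2616, 0.1687, -0.1166],
    [0.281, 0.1812, -0.1166],
    [0.2907, 0.1874, -0.1166],
    [0.2907, 0.1874, -0.1166],
    [0.2907, 0.1874, -0.1166]
  ],
  "twist": [
    [0, 0, 0],
    [0, 0, 0],
    [0, 0, 0],
    [0, 0, 0],
    [0, 0, 0],
    [0, 0, 0],
    [0, 0, 0],
    [0, 0, 0],
    [0, 0, 0],
    [0, 0, 0],
    [0, 0, 0],
    [0, 0, 0],
    [0, 0, 0],
    [0, 0, 0],
    [0, 0, 0],
    [0, 0, 0],
    [0, 0, 0]
  ],
  "grip": [60, 60, 60, 60, 60, 60, 60, 60, 60, 60, 60, 60, 60, 60, 60, 60, 60]
}}

```text
time: 17.58
ee_pos: [0.6533, -0.1788, 0.0978]
eef_rot: [0.959, 0.284, -0.0, -0.001]
contact_force: [-0.3, -0.5, -1.4]
width: 0.681
finger_force: 15.0
```

Request:
{"op": "send_rows", "data": {
  "offset": [
    [0, 0, 0.02],
    [0, 0, 0.045],
    [0, 0, 0.07],
    [0, 0, 0.09],
    [0, 0, 0.103],
    [0, 0, 0.11],
    [0, 0, 0.114],
    [0, 0, 0.1167],
    [0, 0, 0.1192],
    [0, 0, 0.1192],
    [0, 0, 0.1192]
  ],
  "twist": [
    [0, 0, 0],
    [0, 0, 0],
    [0, 0, 0],
    [0, 0, 0],
    [0, 0, 0],
    [0, 0, 0],
    [0, 0, 0],
    [0, 0, 0],
    [0, 0, 0],
    [0, 0, 0],
    [0, 0, 0]
  ],
  "grip": [60, 60, 60, 60, 60, 60, 60, 60, 60, 60, 60]
}}

```text
time: 18.5
ee_pos: [0.6547, -0.1791, 0.0292]
eef_rot: [0.959, 0.284, 0.001, -0.0]
contact_force: [-4.1, 1.7, 5.4]
width: 0.682
finger_force: 14.9
```

Run:
```python
from h import *
p,R=getcmd();save(p+[0,0,-.0715],R)
c=bot.camera("wrist");cv2.imwrite("pics/w10.png",c["frame"][100:,:,::-1])
```

```text
(no output)
```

View pics/w10.png

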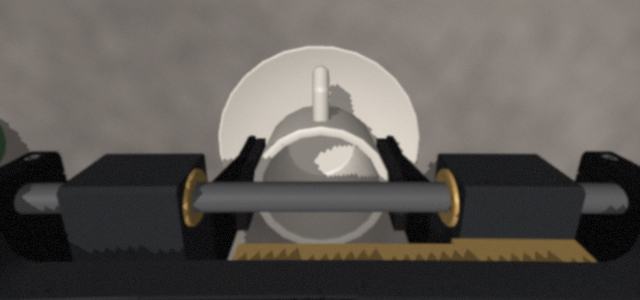

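The white cup is down on its saucer at 5.4 N, with the saucer spanning columns 219–419, so it is centred. I let go, rise and go to the mat.

Request:
{"op": "send_rows", "data": {
  "offset": [
    [0, 0, 0],
    [0, 0, 0],
    [0, 0, 0],
    [0, 0, 0],
    [0, 0, 0],
    [0, 0, -0.02],
    [0, 0, -0.05],
    [0, 0, -0.1],
    [0, 0, -0.15],
    [0, 0, -0.21],
    [0, 0, -0.27],
    [0, 0, -0.27]
  ],
  "twist": [
    [0, 0, 0],
    [0, 0, 0],
    [0, 0, 0],
    [0, 0, 0],
    [0, 0, 0],
    [0, 0, 0],
    [0, 0, 0],
    [0, 0, 0],
    [0, 0, 0],
    [0, 0, 0],
    [0, 0, 0],
    [0, 0, 0]
  ],
  "grip": [75, 85, 95, 100, 100, 100, 100, 100, 100, 100, 100, 100]
}}

```text
time: 19.55
ee_pos: [0.6584, -0.1809, 0.2005]
eef_rot: [0.959, 0.284, 0.007, 0.004]
contact_force: [1.1, -0.6, 1.9]
width: 0.995
finger_force: 0.0
```

Run:
```python
from h import *
p,R=getcmd();save(p+[0,0,.162],R)
go(.458,.119,.25,-22)
```

```text
offset [-0.0034, -0.5945, -0.0991] twist [-0.0, -0.0, -0.1945] rows 8.67212543360945 4.889664804469273
```

Request:
{"op": "send_rows", "data": {
  "offset": [
    [-0.0034, -0.5945, -0.0991],
    [-0.0034, -0.5945, -0.0991],
    [-0.0034, -0.5945, -0.0991],
    [-0.0034, -0.5945, -0.0991],
    [-0.0034, -0.5945, -0.0991],
    [-0.0034, -0.5945, -0.0991],
    [-0.0034, -0.5945, -0.0991],
    [-0.0034, -0.5945, -0.0991],
    [-0.0034, -0.5945, -0.0991],
    [-0.0034, -0.5945, -0.0991],
    [-0.0034, -0.5945, -0.0991],
    [-0.0034, -0.5945, -0.0991],
    [-0.0034, -0.5945, -0.0991],
    [-0.0034, -0.5945, -0.0991],
    [-0.0034, -0.5945, -0.0991]
  ],
  "twist": [
    [0, 0, -0.1945],
    [0, 0, -0.1945],
    [0, 0, -0.1945],
    [0, 0, -0.1945],
    [0, 0, -0.1945],
    [0, 0, -0.1945],
    [0, 0, -0.1945],
    [0, 0, -0.1945],
    [0, 0, -0.1945],
    [0, 0, -0.1945],
    [0, 0, -0.1945],
    [0, 0, -0.1945],
    [0, 0, -0.1945],
    [0, 0, -0.1945],
    [0, 0, -0.1945]
  ],
  "grip": [100, 100, 100, 100, 100, 100, 100, 100, 100, 100, 100, 100, 100, 100, 100]
}}

```text
time: 20.8
ee_pos: [0.458, 0.1178, 0.2485]
eef_rot: [0.829, 0.559, 0.0, -0.001]
contact_force: [-0.1, -0.5, 0.4]
width: 1.001
finger_force: 0.0
```

Run:
```python
from h import *
s=bot.get_state();print(s["time"],s["ee_pos"],s["width"],getcmd()[0])
c=bot.camera("wrist")
for k,v in measure(c,(323,177),None,"blue").items():print(k,v)
c=bot.camera("top");m=masks(c)
k=np.argwhere(m["blue"]&(np.hypot(*(np.mgrid[:400,:640]-np.array([229,374])[:,None,None]))<27))[:,::-1].astype(np.int32)
print("blue saucer top",len(k),circ(plane(c,cv2.convexHull(k)[:,0],.013)))
go(.458,.119,.03,-22,False)
```

```text
20.8 [0.45802669 0.11779702 0.24854855] 1.000779100562013 [0.45802258 0.11901218 0.24997072]
cup_hull (array([0.45966761, 0.11851017]), np.float64(0.031442708163097625))
cup_rim_far (array([0.45912539, 0.11715316]), np.float64(0.030685598296583353))
psi (np.float64(-22.88843414865582), 140)
blue saucer top 956 (array([ 0.44224981, -0.17995943]), np.float64(0.05557558393956433))
offset [-0.0001, -0.0, 0.3666] twist [0.0, -0.0, 0.0] rows 5.274820340127239 0.0
```

The blue cup is where I put it. I grasp it there.

Request:
{"op": "send_rows", "data": {
  "offset": [
    [0, 0, 0.04],
    [0, 0, 0.1],
    [0, 0, 0.1667],
    [0, 0, 0.22],
    [0, 0, 0.27],
    [0, 0, 0.31],
    [0, 0, 0.335],
    [0, 0, 0.355],
    [0, 0, 0.3666],
    [0, 0, 0.3666],
    [0, 0, 0.3666],
    [0, 0, 0.3666],
    [0, 0, 0.3666],
    [0, 0, 0.3666],
    [0, 0, 0.3666],
    [0, 0, 0.3666],
    [0, 0, 0.3666]
  ],
  "twist": [
    [0, 0, 0],
    [0, 0, 0],
    [0, 0, 0],
    [0, 0, 0],
    [0, 0, 0],
    [0, 0, 0],
    [0, 0, 0],
    [0, 0, 0],
    [0, 0, 0],
    [0, 0, 0],
    [0, 0, 0],
    [0, 0, 0],
    [0, 0, 0],
    [0, 0, 0],
    [0, 0, 0],
    [0, 0, 0],
    [0, 0, 0]
  ],
  "grip": [100, 100, 100, 100, 100, 100, 100, 100, 100, 100, 90, 80, 74, 68, 60, 60, 60],
  "newtons": 15
}}

```text
time: 22.32
ee_pos: [0.4585, 0.1191, 0.0297]
eef_rot: [0.829, 0.559, 0.001, -0.0]
contact_force: [-0.8, 0.4, 3.6]
width: 0.685
finger_force: 14.9
```

Run:
```python
from h import *
p,R=getcmd();save(p+[0,0,-.22],R)
go(.4425,-.1803,.10,-22)
go(.4425,-.1803,.0285,-22)
```

```text
offset [-0.4722, 0.1628, -0.1168] twist [0.0, -0.0, 0.0] rows 7.380592615272943 0.0
offset [-0.0, 0.0, 0.1192] twist [0.0, -0.0, 0.0] rows 1.7151079136690646 0.0
```

Request:
{"op": "send_rows", "data": {
  "offset": [
    [0, 0, -0.01],
    [0, 0, -0.03],
    [0, 0, -0.055],
    [0, 0, -0.08],
    [0, 0, -0.105],
    [-0.0145, 0.005, -0.1168],
    [-0.0435, 0.015, -0.1168],
    [-0.087, 0.03, -0.1168],
    [-0.1305, 0.045, -0.1168],
    [-0.174, 0.06, -0.1168],
    [-0.2175, 0.075, -0.1168],
    [-0.261, 0.09, -0.1168],
    [-0.3045, 0.105, -0.1168],
    [-0.348, 0.12, -0.1168],
    [-0.3915, 0.135, -0.1168],
    [-0.4264, 0.147, -0.1168],
    [-0.4524, 0.156, -0.1168],
    [-0.4669, 0.161, -0.1168],
    [-0.4722, 0.1628, -0.1168],
    [-0.4722, 0.1628, -0.1168]
  ],
  "twist": [
    [0, 0, 0],
    [0, 0, 0],
    [0, 0, 0],
    [0, 0, 0],
    [0, 0, 0],
    [0, 0, 0],
    [0, 0, 0],
    [0, 0, 0],
    [0, 0, 0],
    [0, 0, 0],
    [0, 0, 0],
    [0, 0, 0],
    [0, 0, 0],
    [0, 0, 0],
    [0, 0, 0],
    [0, 0, 0],
    [0, 0, 0],
    [0, 0, 0],
    [0, 0, 0],
    [0, 0, 0]
  ],
  "grip": [60, 60, 60, 60, 60, 60, 60, 60, 60, 60, 60, 60, 60, 60, 60, 60, 60, 60, 60, 60]
}}

```text
time: 23.98
ee_pos: [0.4419, -0.1807, 0.0983]
eef_rot: [0.829, 0.559, 0.001, -0.001]
contact_force: [-0.3, 0.5, -1.9]
width: 0.681
finger_force: 15.0
```

Request:
{"op": "send_rows", "data": {
  "offset": [
    [0, 0, 0.02],
    [0, 0, 0.045],
    [0, 0, 0.07],
    [0, 0, 0.09],
    [0, 0, 0.103],
    [0, 0, 0.11],
    [0, 0, 0.114],
    [0, 0, 0.1167],
    [0, 0, 0.1192],
    [0, 0, 0.1192],
    [0, 0, 0.1192]
  ],
  "twist": [
    [0, 0, 0],
    [0, 0, 0],
    [0, 0, 0],
    [0, 0, 0],
    [0, 0, 0],
    [0, 0, 0],
    [0, 0, 0],
    [0, 0, 0],
    [0, 0, 0],
    [0, 0, 0],
    [0, 0, 0]
  ],
  "grip": [60, 60, 60, 60, 60, 60, 60, 60, 60, 60, 60]
}}

```text
time: 24.9
ee_pos: [0.4422, -0.1796, 0.0289]
eef_rot: [0.829, 0.56, 0.0, -0.001]
contact_force: [-8.2, 4.6, 14.4]
width: 0.68
finger_force: 14.8
```

Run:
```python
from h import *
c=bot.camera("wrist");cv2.imwrite("pics/w11.png",c["frame"][100:,:,::-1])
```

```text
(no output)
```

View pics/w11.png

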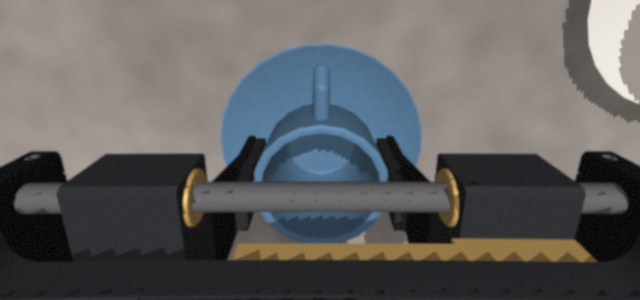

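The blue cup is centred in its saucer, which spans columns 221–421, and fully down. I ease off slightly, let go, rise and then move aside for a final look.

Request:
{"op": "send_rows", "data": {
  "offset": [
    [0, 0, -0.001],
    [0, 0, -0.001],
    [0, 0, -0.001],
    [0, 0, -0.001],
    [0, 0, -0.001],
    [0, 0, -0.001],
    [0, 0, -0.02],
    [0, 0, -0.05],
    [0, 0, -0.1],
    [0, 0, -0.15],
    [0, 0, -0.21],
    [0, 0, -0.3],
    [0.15, 0, -0.35],
    [0.25, -0.05, -0.35],
    [0.3, -0.1, -0.35],
    [0.35, -0.15, -0.35],
    [0.4, -0.17, -0.35],
    [0.43, -0.17, -0.35],
    [0.43, -0.17, -0.35],
    [0.43, -0.17, -0.35]
  ],
  "twist": [
    [0, 0, 0],
    [0, 0, 0],
    [0, 0, 0],
    [0, 0, 0],
    [0, 0, 0],
    [0, 0, 0],
    [0, 0, 0],
    [0, 0, 0],
    [0, 0, 0],
    [0, 0, 0],
    [0, 0, 0],
    [0, 0, 0],
    [0, 0, 0],
    [0, 0, 0],
    [0, 0, 0],
    [0, 0, 0],
    [0, 0, 0],
    [0, 0, 0],
    [0, 0, 0],
    [0, 0, 0]
  ],
  "grip": [60, 75, 85, 95, 100, 100, 100, 100, 100, 100, 100, 100, 100, 100, 100, 100, 100, 100, 100, 100]
}}

```text
time: 26.62
ee_pos: [0.4435, 0.1027, 0.2391]
eef_rot: [0.827, 0.562, 0.002, -0.001]
contact_force: [-0.7, 0.1, -1.0]
width: 1.0
finger_force: 0.0
```

Run:
```python
from h import *
c=bot.camera("top");np.savez("tf.npz",**c);m=masks(c)
a=cv2.resize(c["frame"][130:260,230:410,::-1],None,fx=4.4,fy=4.4,interpolation=cv2.INTER_CUBIC)
cv2.imwrite("pics/tf.png",a)
```

```text
(no output)
```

View pics/tf.png

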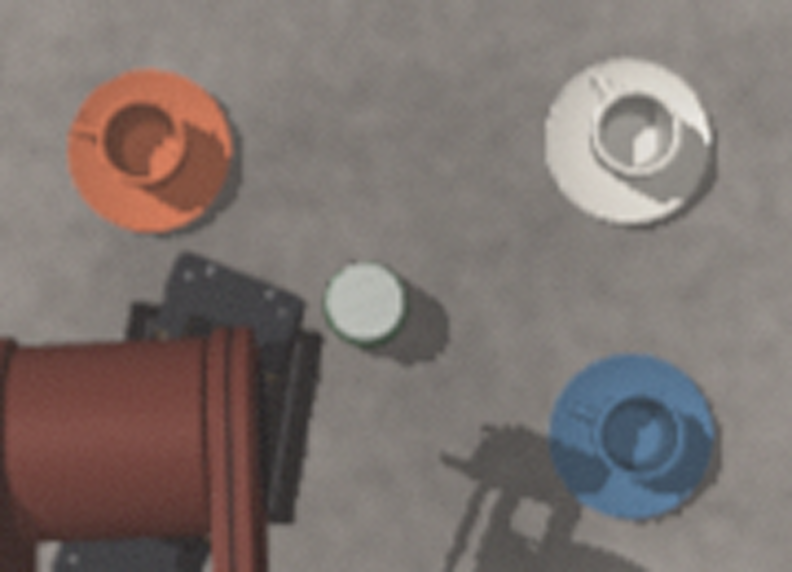

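Each cup stands in its own saucer. In crop pixels the rims are at terracotta (144,141), white (636,133) and blue (639,433), and the saucers are where they were. I check the centring numbers with parallax, and hand in if they are good.

Run:
```python
from h import *
c=dict(np.load("tf.npz"));px=lambda a:np.array(a)/4.4+np.array([230,130])-.4
ok=True
for n,a,b in(("terr",(144,141),(151,152)),("white",(636,133),(628,142)),("blue",(639,433),(633,438))):
    P=plane(c,[px(a)],.062)[0];Q=plane(c,[px(b)],.013)[0];print(n,P,Q,np.hypot(*(P-Q)));ok&=np.hypot(*(P-Q))<.008
s=bot.get_state();print(s["time"],s["joint_vel"].round(3))
if ok: print(bot.sign_off())
```

```text
terr [0.64520659 0.1622812 ] [0.64426017 0.16373347] 0.0017334316480026146
white [ 0.65200454 -0.17824887] [ 0.65270482 -0.17804378] 0.0007296949277470333
blue [ 0.4449323  -0.17946606] [ 0.44122199 -0.18079757] 0.003942002644097981
26.6667 [-0.075  0.005  0.012 -0.032 -0.003 -0.039]
the job is handed in; nothing more can be done
None
```

I handed the job in at 26.7 s with all three cups standing in the saucers of their own colour, each within about 4 mm of centre in the final top view; `sign_off` returned no score, so the judged result isn't known.

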